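Fetch the goods van from between the jars

ROBOT

A 7-joint arm with a two-finger parallel gripper is mounted at the origin on a cart in front of the work surface, level with it; the furniture and walls round the work are solid. World frame = base frame: x ahead of the robot, y to its left, z up, the work surface at z = 0. Lengths are in m, angles in rad, forces in N, time in s.
With the tool pointing down it reaches from about 0.35 to 0.9 m from the base axis. Payload 8.1 kg.
Tool frame: the origin (TCP) lies between the finger pads; the fingertips stand 11 mm ahead of it and the grasp point (between the pads) lies 8 mm behind it; z points along the fingers, y is the line along which they close (so a half turn about z gives the same grasp; the last joint's range is limited). The gripper opens to 92 mm and grips with 3 to 60 N. Pads are 19 mm wide; open, the fingers measure 130 mm over their backs; the gripper's body (75 mm by 190 mm) begins 47 mm behind the grasp point.
Start: joints at [1.212, 0.434, 0.025, 1.573, -0.012, 1.134, -0.075], TCP at [0.158, -0.605, 0.209] pointing down, gripper open.
Joint ranges: [-2.62, 2.62], [-0.44, 2.09], [-1.27, 1.32], [0.08, 2.57], [-1.32, 4.46], [0.12, 2], [-2.74, 2.74]. Speed limits (rad/s): [2.22, 2.22, 3.01, 3.01, 3.14, 3.14, 3.14].

INTERFACE

Orientations are given as a rotation vector (axis times angle).
In Python, from cell import observe, get_image, camera_params, sign_off gives the robot as it stands.
- The arm moves only by the shell command python3 -m pendant 'ROWS' [FORCE]. ROWS is JSON, one flat list of numbers, 7 for each row, row after row: the shift along the tool's x, y, z in m, then the turn, a rotation vector about the tool's x, y, z in rad, then the finger opening in m, from 0 to 0.0918. In form: [dx, dy, dz, rx, ry, rz, jaw, dx, dy, dz, rx, ry, rz, jaw, ...]. A call has 1 to 10 rows; each row shifts and turns the commanded pose from where the row before left it, along the tool's axes as they then stand; what a row does not reach is not made up. A row lasts 1/8 s, in which the tool goes at most 62.5 mm and 10.7 degrees, less where a joint would pass 70% of its speed; a pose out of reach is approached as far as the arm can. A call is refused whole if a number of a shift passes 0.0625 or a number of a turn 0.188, either way. A call with a gripper value outside its range is refused whole. The fingers move at their own pace and stop on an object; FORCE is the grip in N (left out, the last holds). Time passes only in rows, so rows that do not move let the fingers close. It gives the time, the measured TCP pose, the force, the opening and the grip force at its end, in the units of the state.
- observe(): the state, without advancing time (a new reading comes with each control period).
- get_image(name): name is "scene" or "top"; returns the picture (420x560x3 uint8, red, green, blue); there is no depth.
- camera_params(name): a dict with "intrinsics" (3x3 intrinsics, pixels), "eye" and "rotation" of the camera in the world. Camera axes: x right, y down, z forward; pixel columns grow to the right and rows downward; lengths in m; the calibration is good to about 2 mm. A picture is of the moment at which its call begins. camera_params takes no time and is no camera call.
- sign_off(): hands the job in; it is judged then, once.
The state is a dict: "clock": time; "joints": joint angles; "dq": joint speeds; "joint_efforts": joint torques, N m; "position": TCP position; "ee_rot": TCP orientation; "force": force on the tool from outside, world axes, zero at the start; "ft_torque": the same for the moment, N m; "width": opening from 0.0 (shut) to 1.0 (fully open); "gripper_force": force on a finger pad.
Only numpy, scipy, OpenCV 4.12 (cv2) and the standard library are available. Lean on these libraries where they do the work, as an engineer would, in place of code of your own. Each camera call takes 0.05 s, during which the arm holds its last target. There are 200 camera calls.

TASK

The goods van is hemmed in between two jars in the plywood tray. Lift both jars out and stand them on the cork mat, then set the van on its wheels in the middle of the test track, in line with the rails, and only after that stand each jar back in the tray on the very spot where it stood before. Leave the paint pot in the tray where it is, and tip nothing over.

Things in the scene. Friction and masses are not known exactly. Their poses are not given: they have to be found in the camera images.
- stock_tray: Low plywood tray, fixed, 190 (x) x 165 (y) mm; rim top 14 mm and inner floor 6 mm over the table. Origin: centre of the underside. A jar stands on each of two flush dark discs 72 mm across at x = +46.5 and -46.5 mm, y = 0 (which on which varies); between them the van along the tray's y, within 3 mm of the tray's middle; a paint pot at x = 0, y = +58 mm.
- cork_mat: Bare rectangular cork mat lying on the table, fixed, 210 (x) x 120 (y) x 4 mm; the side area for the jars, with room for both one behind the other along x. Origin: centre of the underside.
- test_track: Test track, fixed: a straight track piece 134 mm long and about 25 mm wide pinned on a plywood strip 52 (x) x 160 (y) x 6 mm. Origin: centre of the strip's underside. The rails run along y; their tops are 13 mm above the table.
- goods_van: Brown model goods van (boxy closed railway wagon), 19 (x) x 71 (y) x 36 (z) mm, about 20 g, wheels down; the body sides are to be gripped across x (18 mm). Origin: centre of the underside. Either end may lead.
- large_jar: Larger closed plastic jar with a black lid, green contents, 62 mm across the body (64 over the lid), 82 mm high, upright, about 90 g; the graspable body reaches from 0 to 69 mm over its underside. Origin: centre of the underside.
- small_jar: Smaller closed plastic jar with a whitish lid, grey contents, 58 mm across the body (60 over the lid), 75 mm high, upright, about 90 g; the graspable body reaches from 0 to 63 mm over its underside. Origin: centre of the underside.
- paint_pot: Small dark green paint pot with a black lid, 31 mm across, 42 mm high, loose, standing in the tray at one end of the van, about 6 mm from it; it stays there. Origin: centre of the underside.
Mind the look-alikes: they are no part of the job. What is shaped like the goods_van but green is not meant. What is shaped like the small_jar but orange is not meant.

How it is judged:
By the outcome, as a careful person would: the job done as asked, in the order asked, and still so for the second after the job is handed in, with the robot touching nothing.
It also fails if it takes over 141 s, if anything falls off the work surface, if the arm or the gripper's body presses on something with over 40 N, if the wrist force passes 120 N, or if a joint passes its speed limit or range.

## Working session

There is one attempt and no reset: what is moved stays moved. The work goes in short steps, Python scripts to look and compute and a shell command to move; the robot and the scene stay as the last step left them, time stands still between calls to the robot, and variables do not carry over. Pictures are saved under pics/ and viewed, at most 14 in all, crops included, and the job is handed in when it is done.

```bash
mkdir -p pics; python3 - <<'E'
from cell import *
import cv2
for n in("scene","top"):
    cv2.imwrite(f"pics/{n}0.png",get_image(n)[:,:,::-1]); p=camera_params(n); print(n,p)
print(observe())
E
```

```text
scene {'intrinsics': array([[500.47434555,   0.        , 283.41595946],
       [  0.        , 500.47434555, 214.74335179],
       [  0.        ,   0.        ,   1.        ]]), 'eye': array([-0.15269987, -1.23932635,  0.76909332]), 'rotation': array([-1.98719412,  0.44511006, -0.26406443])}
top {'intrinsics': array([[466.21522653,   0.        , 283.1689523 ],
       [  0.        , 466.21522653, 211.95309585],
       [  0.        ,   0.        ,   1.        ]]), 'eye': array([0.25438859, 0.07555791, 1.24189454]), 'rotation': array([-2.13472171,  2.12710946, -0.16868962])}
{'clock': 0.1, 'joints': array([ 1.21237777,  0.43517863,  0.02499603,  1.57398288, -0.01163915,
        1.13400569, -0.07509621]), 'dq': array([ 4.33097508e-04, -2.94223609e-03, -1.14913096e-03, -2.03986150e-03,
        3.11149478e-05, -7.24094355e-04, -1.87735341e-04]), 'joint_efforts': array([ 3.43699110e-03, -6.69124246e+01,  9.88054052e-01, -3.15146220e+01,
       -6.06062589e-02,  3.73639364e-02, -3.47075968e-07]), 'position': array([ 0.15797544, -0.60421324,  0.20831697]), 'ee_rot': array([-3.11455982e+00, -4.00406049e-01,  4.48317857e-04]), 'force': array([-0.46686817,  0.72674963, -0.19582778]), 'ft_torque': array([-0.01437179,  0.00326343,  0.00121514]), 'gripper_force': 0.0, 'width': 1.0031754959935202}
```

View pics/top0.png

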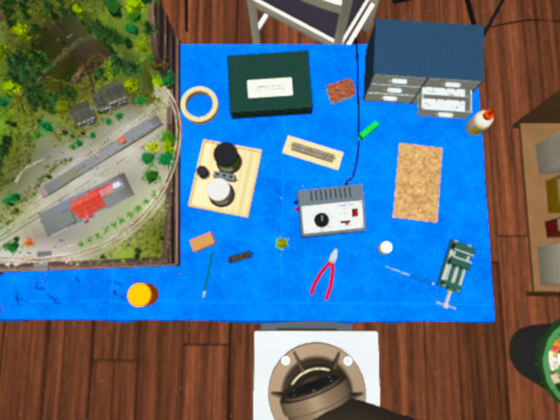

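View pics/scene0.png

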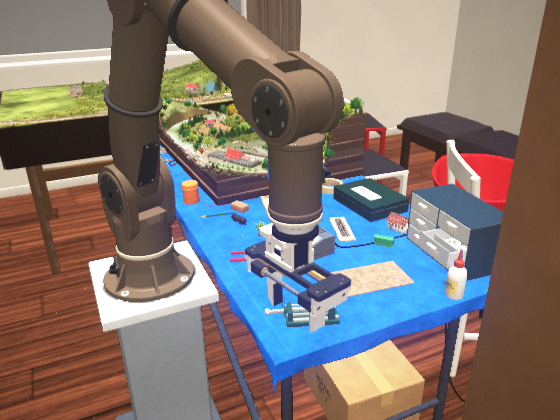

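The top view shows the tray at about (226,178), with the black-lid jar at (228,157), the white-lid jar at (219,192), the paint pot at (203,172) and the van between the jars at about (223,175). The track is at (313,152) and the cork mat at (417,182). Look-alikes to rule out are the orange jar at (140,294) and a dark wagon-like thing at (240,257).

```bash
cat > h.py <<'E'
import numpy as np,cv2
from scipy.spatial.transform import Rotation as R
from cell import *
def cam(n):
    p=camera_params(n); return p["intrinsics"],np.array(p["eye"]),R.from_rotvec(p["rotation"]).as_matrix()
def ray(n,u,v,z):
    K,e,M=cam(n); d=M@np.linalg.inv(K)@[u,v,1]; return (e+d*(z-e[2])/d[2])
def proj(n,P):
    K,e,M=cam(n); c=M.T@(np.asarray(P,float)-e); q=K@c; return q[:2]/q[2]
E
python3 - <<'E'
from h import *
im=cv2.imread("pics/top0.png")
c=im[130:280,170:270]
a=cv2.resize(im[130:225,180:275],None,fx=6,fy=6,interpolation=cv2.INTER_CUBIC)
cv2.imwrite("pics/c1.png",a)
b=np.hstack([cv2.resize(im[130:175,275:350],None,fx=5,fy=5,interpolation=cv2.INTER_CUBIC),cv2.resize(im[235:280,215:290],None,fx=5,fy=5,interpolation=cv2.INTER_CUBIC)])
b2=np.zeros((300,750,3),np.uint8); m=cv2.resize(im[135:230,380:455],None,fx=3,fy=3); b2[:285,:225]=m
cv2.imwrite("pics/c2.png",np.vstack([b,b2]))
for s in [(226,178),(313,152),(417,182),(315,390)]: print(ray("top",*s,0))
print(R.from_rotvec(observe()["ee_rot"]).as_matrix().round(3))
E
```

```text
[0.55649602 0.24316189 0.        ]
[0.63068735 0.00467116 0.        ]
[ 0.54651056 -0.27796645  0.        ]
[0.00490939 0.00357325 0.        ]
[[ 0.967  0.253 -0.   ]
 [ 0.253 -0.967  0.001]
 [-0.    -0.001 -1.   ]]
```

View pics/c1.png

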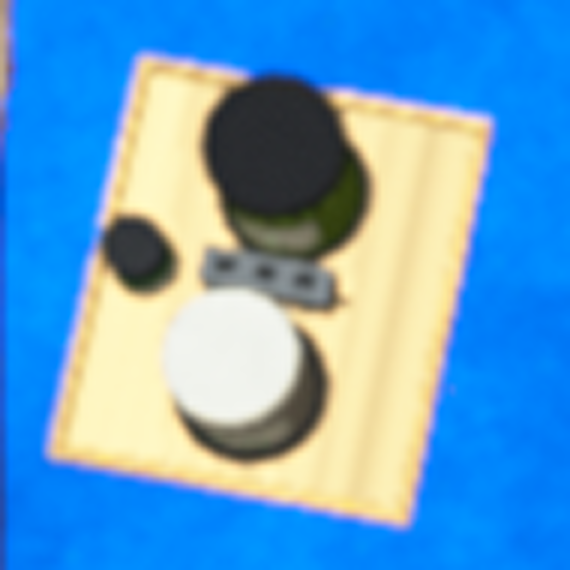

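View pics/c2.png

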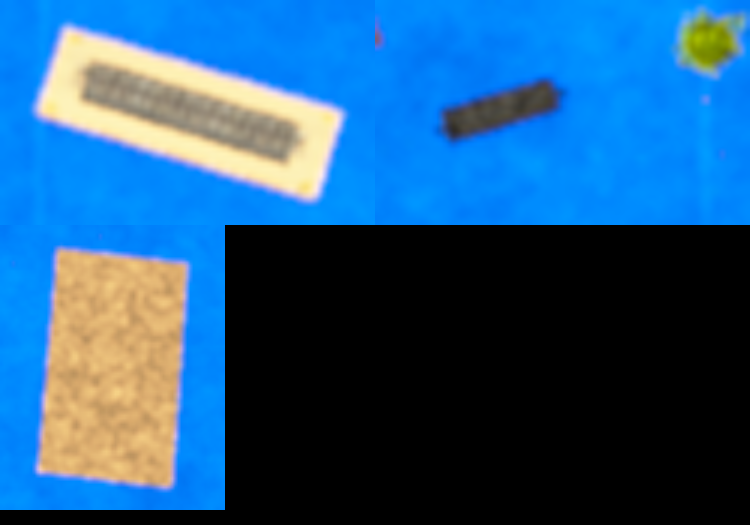

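The tray crop shows the grey-roofed wagon between the jars, its roof from about crop (205,265) to (335,290), with the pot at (140,250). The wagon at (240,257) is loose on the cloth and the orange jar at (140,294) is off the tray. Only the items in the tray fit the description, so I'll fit the fixtures next.

```bash
cat > fit.py <<'E'
from h import *
from scipy.optimize import minimize
S=6
def box(p,sx,sy,z):
    c,s=np.cos(p[2]),np.sin(p[2]); return [[p[0]+c*a-s*b,p[1]+s*a+c*b,h] for a in(-sx/2,sx/2) for b in(-sy/2,sy/2) for h in(0,z)]
def cyl(p,lx,ly,r,z0,z1):
    c,s=np.cos(p[2]),np.sin(p[2]); x=p[0]+c*lx-s*ly;y=p[1]+s*lx+c*ly
    return [[x+r*np.cos(t),y+r*np.sin(t),h] for t in np.linspace(0,6.28,40) for h in(z0,z1)]
def mask(im,u0,v0,u1,v1):
    hsv=cv2.cvtColor(im,cv2.COLOR_BGR2HSV); m=((hsv[...,0]<95)|(hsv[...,0]>125)|(hsv[...,1]<120)).astype(np.float32)
    return m[v0:v1,u0:u1]
def render(n,parts,u0,v0,u1,v1):
    K,e,M=cam(n); m=np.zeros(((v1-v0)*S,(u1-u0)*S),np.uint8)
    for P in parts:
        c=(np.array(P)-e)@M; q=c@K.T; q=q[:,:2]/q[:,2:]
        q=(q-[u0,v0]+.5)*S
        cv2.fillConvexPoly(m,cv2.convexHull(np.round(q*16).astype(np.int32)),255,shift=4)
    return cv2.resize(m,(u1-u0,v1-v0),interpolation=cv2.INTER_AREA)/255.
def fit(n,im,model,p0,roi):
    m=mask(im,*roi)
    f=lambda p:np.abs(render(n,model(p),*roi)-m).sum()
    for k in range(3):
        r=minimize(f,p0,method="Nelder-Mead",options=dict(initial_simplex=[p0]+[np.array(p0)+d for d in np.diag([.006,.006,.06])],xatol=1e-5,fatol=.01)); p0=r.x
    return r.x.round(4),round(r.fun,1),int(m.sum())
tray=lambda p:[box(p,.19,.165,.014),cyl(p,.0465,0,.032,.006,.088),cyl(p,-.0465,0,.030,.006,.081),cyl(p,0,.058,.0155,.006,.048)]
E
python3 - <<'E'
from fit import *
im=cv2.imread("pics/top0.png")
print("tray",fit("top",im,tray,[.556,.243,-.18],(184,128,272,222)))
print("track",fit("top",im,lambda p:[box(p,.052,.160,.006)],[.63,.005,-.3],(279,130,349,174)))
print("mat",fit("top",im,lambda p:[box(p,.21,.12,.004)],[.546,-.278,-.1],(385,138,449,228)))
for q in [(178,265),(180,150),(182,44)]:print(ray("top",*q,0),ray("top",*q,.1))
E
```

```text
tray (array([ 0.556 ,  0.2455, -0.1871]), np.float64(95.7), 4296)
track (array([ 0.6296,  0.0069, -0.3072]), np.float64(51.1), 1156)
mat (array([ 0.5469, -0.2782, -0.118 ]), np.float64(61.8), 3416)
[0.31908532 0.36492354 0.        ] [0.3138758 0.3416232 0.1      ]
[0.63574943 0.37256038 0.        ] [0.60504144 0.34864511 0.1       ]
[0.95236368 0.37974436 0.        ] [0.89616123 0.35525062 0.1       ]
```

```bash
python3 - <<'E'
from h import *
im=cv2.imread("pics/scene0.png")
cv2.imwrite("pics/c3.png",cv2.resize(im[130:240,150:350],None,fx=4,fy=4,interpolation=cv2.INTER_CUBIC))
for y in(.34,.36):
  for z in(0,.05,.1,.15): print(y,z,[((proj("scene",(x,y,z))-[150,130])*4).round() for x in(.315,.6)],[proj("top",(x,y,z)).round() for x in(.315,.6)])
E
```

```text
0.34 0 [array([275., 312.]), array([560., 256.])] [array([187., 267.]), array([191., 163.])]
0.34 0.05 [array([271., 261.]), array([560., 207.])] [array([183., 266.]), array([187., 157.])]
0.34 0.1 [array([267., 209.]), array([560., 158.])] [array([179., 265.]), array([183., 152.])]
0.34 0.15 [array([263., 156.]), array([560., 107.])] [array([174., 263.]), array([179., 146.])]
0.36 0 [array([268., 304.]), array([551., 248.])] [array([180., 267.]), array([184., 163.])]
0.36 0.05 [array([264., 253.]), array([551., 200.])] [array([175., 266.]), array([180., 157.])]
0.36 0.1 [array([260., 202.]), array([551., 151.])] [array([171., 265.]), array([175., 152.])]
0.36 0.15 [array([256., 149.]), array([550., 100.])] [array([165., 263.]), array([171., 146.])]
```

View pics/c3.png

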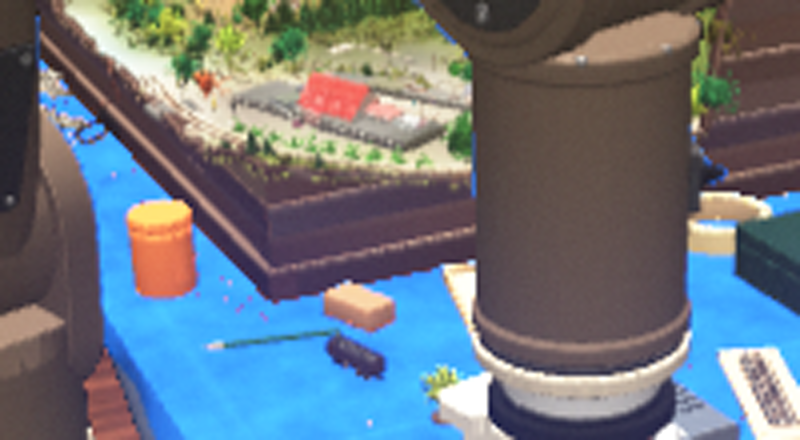

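The crop shows the layout's front corner rising about 0.1 m, from (275,300) to (270,207). It also shows the orange jar and a dark loose wagon at (355,355), both outside the tray. I'll turn the tool to the tray's yaw and clear the view.

```bash
cat > goto.py <<'E'
# print the shift/turn (tool axes) from now to: x y z toolyangle_deg
import sys; from h import *
o=observe(); M=R.from_rotvec(o["ee_rot"]).as_matrix(); t=np.array(list(map(float,sys.argv[1:4])))
a=np.radians(float(sys.argv[4])); y=np.array([np.cos(a),np.sin(a),0]); z=np.array([0,0,-1.]); G=np.c_[np.cross(y,z),y,z]
print("t",round(o["clock"],2),"pos",o["position"].round(4),"yaw",np.degrees(np.arctan2(M[1,1],M[0,1])).round(2),"F",o["force"].round(1),"w",round(o["width"]*91.8,1),"gf",round(o["gripper_force"],1))
print("tool shift",(M.T@(t-o["position"])).round(4),"turn",R.from_matrix(M.T@G).as_rotvec().round(4), "after-turn shift",(G.T@(t-o["position"])).round(4))
E
python3 -m pendant '[0,0,-0.01,0,0,-0.18,0.0918, 0,0,-0.01,0,0,-0.18,0.0918, 0,0,-0.01,0,0,-0.18,0.0918, 0,0,-0.01,0,0,-0.18,0.0918, 0,0,-0.01,0,0,-0.18,0.0918, 0,0,-0.01,0,0,-0.18,0.0918, 0,0,-0.01,0,0,-0.18,0.0918, 0,0,-0.01,0,0,-0.18,0.0918]'
python3 -m pendant '[0,0,-0.01,0,0,-0.18,0.0918, 0,0,-0.01,0,0,-0.18,0.0918, 0,0,-0.01,0,0,-0.18,0.0918, 0,0,-0.01,0,0,-0.18,0.0918, 0,0,0,0,0,-0.18,0.0918, 0,0,0,0,0,-0.18,0.0918, 0,0,0,0,0,-0.18,0.0918, 0,0,0,0,0,0,0.0918]'
python3 goto.py 0.36 0 0.33 79.3
```

```text
clock: 1.1
position: [0.1579, -0.6044, 0.2889]
ee_rot: [-2.071, -2.361, -0.001]
force: [0.2, -0.5, 1.0]
width: 0.999
gripper_force: 0.0
clock: 2.1
position: [0.1578, -0.6045, 0.3285]
ee_rot: [-0.294, -3.128, -0.001]
force: [-0.5, -0.2, -0.1]
width: 1.001
gripper_force: 0.0
t 2.1 pos [ 0.1578 -0.6045  0.3285] yaw 79.28 F [-0.5 -0.2 -0.1] w 91.9 gf 0.0
tool shift [-0.0861  0.6316 -0.0009] turn [ 0.0009 -0.0003 -0.0004] after-turn shift [-0.0864  0.6316 -0.0015]
```

```bash

python3 -m pendant '[-0.006,0.045,0,0,0,0,0.0918, -0.006,0.045,0,0,0,0,0.0918, -0.006,0.045,0,0,0,0,0.0918, -0.006,0.045,0,0,0,0,0.0918, -0.006,0.045,0,0,0,0,0.0918, -0.006,0.045,0,0,0,0,0.0918, -0.006,0.045,0,0,0,0,0.0918]'
python3 -m pendant '[-0.006,0.045,0,0,0,0,0.0918, -0.006,0.045,0,0,0,0,0.0918, -0.006,0.045,0,0,0,0,0.0918, -0.006,0.045,0,0,0,0,0.0918, -0.006,0.045,0,0,0,0,0.0918, -0.006,0.045,0,0,0,0,0.0918, -0.006,0.045,0,0,0,0,0.0918]' | head -2
python3 - <<'E'
from fit import *
a=get_image("scene")[:,:,::-1].copy(); b=get_image("top")[:,:,::-1].copy()
cv2.imwrite("pics/s1.png",a);cv2.imwrite("pics/t1.png",b)
print(proj("scene",(.556,.2455,.05)))
u=np.vstack([cv2.resize(a[120:230,200:400],None,fx=4,fy=4,interpolation=cv2.INTER_CUBIC)])
cv2.imwrite("pics/c4.png",u)
E
```

```text
clock: 2.98
position: [0.2579, -0.3013, 0.329]
ee_rot: [0.3, 3.127, -0.0]
force: [0.7, 0.1, 0.0]
width: 0.998
gripper_force: 0.0
clock: 3.85
position: [0.3572, 0.0005, 0.3291]
[290.30148541 192.90555946]
```

View pics/c4.png

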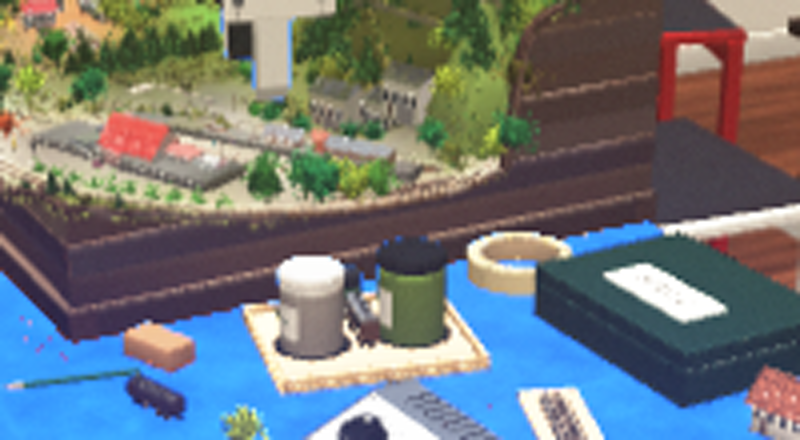

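The view is clear. The small jar stands at crop (312,310) and the large one at (414,290). The brown van sits between them at (362,315), with the pot behind at (352,280). The layout edge beside the tray is about 0.1 m high.

```bash
python3 - <<'E'
from fit import *
b=cv2.imread("pics/t1.png")
print(fit("top",b,tray,[.556,.2455,-.187],(184,128,272,222)))
p=[.556,.2455,-.187]
for n,l,r,h in(("small",-.0465,.029,.06),("large",.0465,.031,.066)):
    q=np.array(cyl(p,l,0,r,.006,.006+h)); x=np.array([(proj("scene",i)-[200,120]+.5)*4 for i in q])
    print(n,"base/body u",x[:,0].min().round(),x[:,0].max().round(),"v max",x[:,1].max().round())
    q=np.array(cyl(p,l,0,r+.001,.006+.07,.006+(.075 if n=="small" else .082))); x=np.array([(proj("scene",i)-[200,120]+.5)*4 for i in q]);print("lid v min",x[:,1].min().round(), x[:,0].min().round(),x[:,0].max().round())
t=np.array([(proj("scene",i)-[200,120]+.5)*4 for i in box(p,.19,.165,.014)]);print(t.round())
E
python3 goto.py 0.5103 0.2542 0.25 90
```

```text
(array([ 0.556 ,  0.2455, -0.187 ]), np.float64(99.8), 4307)
small base/body u 280.0 346.0 v max 358.0
lid v min 254.0 278.0 346.0
large base/body u 379.0 448.0 v max 347.0
lid v min 236.0 378.0 449.0
[[281. 396.]
 [281. 381.]
 [242. 320.]
 [242. 306.]
 [492. 370.]
 [492. 356.]
 [437. 298.]
 [438. 284.]]
t 3.95 pos [0.3579 0.0036 0.3294] yaw 79.47 F [ 0.4 -0.9 -0.5] w 91.5 gf 0.0
tool shift [-0.1039  0.2742  0.0797] turn [ 0.0004  0.0014 -0.1838] after-turn shift [-0.1524  0.2506  0.0794]
```

```bash

python3 -m pendant '[0,0,0,0,0,-0.184,0.0918, -0.019,0.0313,0,0,0,0,0.0918, -0.019,0.0313,0,0,0,0,0.0918, -0.019,0.0313,0.01,0,0,0,0.0918, -0.019,0.0313,0.01,0,0,0,0.0918, -0.019,0.0313,0.02,0,0,0,0.0918, -0.019,0.0313,0.02,0,0,0,0.0918, -0.019,0.0313,0.02,0,0,0,0.0918, -0.019,0.0313,0.02,0,0,0,0.0918, 0,0,0.02,0,0,0,0.0918]' | head -2
python3 -m pendant '[0,0,0.02,0,0,0,0.0918, 0,0,0,0,0,0,0.0918]' |head -2
python3 goto.py 0.5103 0.2541 0.05 90
```

```text
clock: 5.2
position: [0.5098, 0.2509, 0.2075]
clock: 5.45
position: [0.5088, 0.2468, 0.1874]
t 5.45 pos [0.5088 0.2468 0.1874] yaw 89.77 F [-0.5 -0.5  0.3] w 91.8 gf 0.0
tool shift [-0.0018  0.0077  0.1374] turn [-0.0026 -0.0023 -0.004 ] after-turn shift [-0.0015  0.0073  0.1374]
```

```bash

python3 -m pendant '[-0.0018,0.0077,0.02,-0.0026,-0.0023,-0.004,0.0918, 0,0,0.02,0,0,0,0.0918, 0,0,0.02,0,0,0,0.0918, 0,0,0,0,0,0,0.0918]' | head -2
python3 goto.py 0.5103 0.2541 0.05 90
```

```text
clock: 5.95
position: [0.5106, 0.2558, 0.127]
t 5.95 pos [0.5106 0.2558 0.127 ] yaw 90.12 F [0.2 0.9 0.4] w 91.8 gf 0.0
tool shift [ 0.0002 -0.0017  0.077 ] turn [ 0.0008 -0.0005  0.0021] after-turn shift [ 0.0003 -0.0017  0.077 ]
```

```bash

python3 -m pendant '[0,0,0,0,0,0,0.0918]' | head -2
python3 -m pendant '[0,0,0.02,0,0,0,0.0918, 0,0,0.02,0,0,0,0.0918,0,0,0,0,0,0,0.0918]' | head -2
python3 goto.py 0.5103 0.2541 0.05 90
```

```text
clock: 6.08
position: [0.5115, 0.2571, 0.1292]
clock: 6.45
position: [0.5105, 0.2559, 0.0869]
t 6.45 pos [0.5105 0.2559 0.0869] yaw 90.13 F [0.2 0.9 0.3] w 91.5 gf 0.0
tool shift [ 0.0002 -0.0018  0.0369] turn [ 0.0007 -0.0007  0.0024] after-turn shift [ 0.0002 -0.0018  0.0369]
```

```bash

python3 -m pendant '[0,-0.0018,0.0369,0,0,0,0.0918]' | head -2
for i in 1 2 3 4; do python3 -m pendant '[0,0,0,0,0,0,0.0918]' | sed -n 2p; done
python3 goto.py 0.5103 0.2541 0.05 90
```

```text
clock: 6.58
position: [0.5132, 0.257, 0.0537]
position: [0.5104, 0.254, 0.0504]
position: [0.5119, 0.2559, 0.0531]
position: [0.5122, 0.256, 0.0535]
position: [0.5121, 0.2556, 0.053]
t 7.08 pos [0.5121 0.2556 0.053 ] yaw 90.12 F [ 0.8  0.1 -0.5] w 91.6 gf 0.0
tool shift [ 0.0018 -0.0015  0.003 ] turn [0.0031 0.0036 0.002 ] after-turn shift [ 0.0018 -0.0015  0.003 ]
```

```bash

python3 -m pendant '[0.0018,-0.0015,0.003,0,0,0,0.0918,0,0,0,0,0,0,0.0918,0,0,0,0,0,0,0.0918,0,0,0,0,0,0,0.0918]' | sed -n 2p
python3 -m pendant '[0,0,0,0,0,0,0.0918]' | sed -n 2p
python3 -m pendant '[0,0,0,0,0,0,0.07,0,0,0,0,0,0,0.062,0,0,0,0,0,0,0.054,0,0,0,0,0,0,0.05,0,0,0,0,0,0,0.05,0,0,0,0,0,0,0.05,0,0,0,0,0,0,0.05]' 20
python3 goto.py 0.5103 0.2541 0.05 90
```

```text
position: [0.5099, 0.2538, 0.0491]
position: [0.5099, 0.2538, 0.0491]
clock: 8.57
position: [0.5099, 0.2537, 0.0491]
ee_rot: [-0.003, 3.139, 0.004]
force: [-0.6, -0.9, 0.9]
width: 0.616
gripper_force: 20.0
t 8.57 pos [0.5099 0.2537 0.0491] yaw 90.12 F [-0.6 -0.9  0.9] w 56.6 gf 20.0
tool shift [-0.0004  0.0004 -0.0009] turn [0.0025 0.0023 0.0021] after-turn shift [-0.0004  0.0004 -0.0009]
```

```bash

python3 -m pendant '[0,0,-0.01,0,0,0,0.05,0,0,-0.03,0,0,0,0.05,0,0,-0.04,0,0,0,0.05,0,0,-0.04,0,0,0,0.05,0,0,-0.04,0,0,0,0.05,0,0,-0.04,0,0,0,0.05]'
python3 -m pendant '[0,-0.02,0,0,0,0,0.05,0,-0.035,0,0,0,0,0.05,0.001,-0.04,0,0,0,0,0.05,0.001,-0.04,0,0,0,0,0.05,0.001,-0.04,0,0,0,0,0.05,0.001,-0.04,0,0,0,0,0.05,0.001,-0.04,0,0,0,0,0.05,0.001,-0.04,0,0,0,0,0.05,0.001,-0.04,0,0,0,0,0.05,0.001,-0.04,0,0,0,0,0.05]' | sed -n 2p
python3 -m pendant '[0.001,-0.04,0,0,0,0,0.05,0.001,-0.04,0,0,0,0,0.05,0.001,-0.04,0,0,0,0,0.05,0.001,-0.03,0,0,0,0,0.05,0,0,0,0,0,0,0.05,0,0,0,0,0,0,0.05]' | sed -n 2p
python3 goto.py 0.4973 -0.2723 0.08 90
```

```text
clock: 9.32
position: [0.509, 0.2533, 0.2511]
ee_rot: [-0.004, 3.139, 0.004]
force: [0.2, 0.8, -1.2]
width: 0.614
gripper_force: 20.0
position: [0.5019, -0.1228, 0.2488]
position: [0.4986, -0.2708, 0.2481]
t 11.32 pos [ 0.4986 -0.2708  0.2481] yaw 90.17 F [ 0.2  0.8 -0.6] w 56.0 gf 20.0
tool shift [ 0.0017 -0.002   0.1681] turn [0.0031 0.0027 0.003 ] after-turn shift [ 0.0013 -0.0015  0.1681]
```

```bash

python3 -m pendant '[0.001,-0.002,0.04,0.003,0.0025,0.003,0.05,0,0,0.04,0,0,0,0.05,0,0,0.04,0,0,0,0.05,0,0,0.03,0,0,0,0.05,0,0,0.018,0,0,0,0.05,0,0,0,0,0,0,0.05,0,0,0,0,0,0,0.05,0,0,0,0,0,0,0.05]' | sed -n 2p
python3 goto.py 0.4973 -0.2723 0.0475 90
```

```text
position: [0.4984, -0.2739, 0.081]
t 12.32 pos [ 0.4984 -0.2739  0.081 ] yaw 89.95 F [-0.3 -0.1 -0. ] w 56.3 gf 20.0
tool shift [0.0012 0.0016 0.0335] turn [-0.0013  0.0016 -0.0009] after-turn shift [0.0011 0.0016 0.0335]
```

```bash

python3 -m pendant '[0,0,0.015,0,0,0,0.05,0,0,0.012,0,0,0,0.05,0,0,0.004,0,0,0,0.05,0,0,0.0015,0,0,0,0.05,0,0,0,0,0,0,0.05,0,0,0,0,0,0,0.05]' | sed -n '2p;4p'
python3 goto.py 0.4973 -0.2723 0.0475 90
```

```text
position: [0.4977, -0.2736, 0.0475]
force: [-1.9, 0.5, 2.7]
t 13.07 pos [ 0.4977 -0.2736  0.0475] yaw 89.96 F [-1.9  0.5  2.7] w 56.1 gf 20.0
tool shift [ 0.0004  0.0013 -0.    ] turn [-0.0004 -0.0001 -0.0007] after-turn shift [ 0.0004  0.0013 -0.    ]
```

```bash

python3 -m pendant '[0,0,0,0,0,0,0.062,0,0,0,0,0,0,0.07,0,0,0,0,0,0,0.08,0,0,0,0,0,0,0.0918,0,0,0,0,0,0,0.0918,0,0,-0.02,0,0,0,0.0918,0,0,-0.04,0,0,0,0.0918,0,0,-0.05,0,0,0,0.0918,0,0,-0.05,0,0,0,0.0918,0,0,-0.04,0,0,0,0.0918]' | sed -n '2p;4p'
python3 -m pendant '[-0.004,0.02,0,0,0,0,0.0918,-0.008,0.04,0,0,0,0,0.0918,-0.008,0.04,0,0,0,0,0.0918,-0.008,0.04,0,0,0,0,0.0918,-0.008,0.04,0,0,0,0,0.0918,-0.008,0.04,0,0,0,0,0.0918,-0.008,0.04,0,0,0,0,0.0918,-0.008,0.04,0,0,0,0,0.0918,-0.008,0.04,0,0,0,0,0.0918,-0.008,0.04,0,0,0,0,0.0918]' | sed -n 2p
python3 -m pendant '[-0.008,0.04,0,0,0,0,0.0918,-0.008,0.04,0,0,0,0,0.0918,-0.008,0.04,0,0,0,0,0.0918,-0.004,0.01,0,0,0,0,0.0918,0,0,0.03,0,0,0,0.0918,0,0,0.04,0,0,0,0.0918,0,0,0.02,0,0,0,0.0918,0,0,0,0,0,0,0.0918,0,0,0,0,0,0,0.0918]' | sed -n 2p
python3 goto.py 0.6017 0.2369 0.055 90
python3 - <<'E'
from h import *
cv2.imwrite("pics/s2.png",get_image("scene")[:,:,::-1])
E
```

```text
position: [0.4981, -0.2731, 0.2509]
force: [0.5, -0.9, -1.1]
position: [0.5733, 0.1083, 0.2471]
position: [0.6026, 0.2367, 0.1585]
t 16.7 pos [0.6026 0.2367 0.1585] yaw 89.94 F [0.2 0.4 0.5] w 91.7 gf 0.0
tool shift [0.001  0.0002 0.1035] turn [ 0.0006  0.0012 -0.0011] after-turn shift [0.0009 0.0002 0.1035]
```

View pics/s2.png

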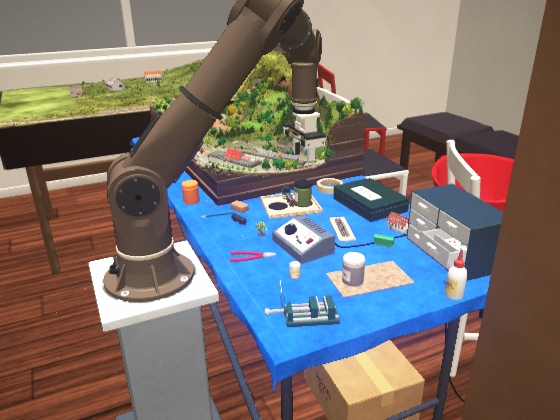

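The small jar stands upright on the mat at (354,268), and the large jar is alone beside the van at (303,193). I'll lower onto the large jar.

```bash

python3 -m pendant '[0.0008,0.0002,0.03,0,0.001,-0.001,0.0918,0,0,0.03,0,0,0,0.0918,0,0,0.025,0,0,0,0.0918,0,0,0.0185,0,0,0,0.0918,0,0,0,0,0,0,0.0918,0,0,0,0,0,0,0.0918,0,0,0,0,0,0,0.0918,0,0,0,0,0,0,0.0918]' | sed -n '2p;4p'
python3 goto.py 0.6017 0.2369 0.055 90
```

```text
position: [0.6015, 0.2366, 0.0542]
force: [0.3, -0.2, -0.2]
t 17.75 pos [0.6015 0.2366 0.0542] yaw 90.0 F [ 0.3 -0.2 -0.2] w 92.2 gf 0.0
tool shift [-0.0002  0.0003 -0.0008] turn [-0.0001 -0.0002  0.    ] after-turn shift [-0.0002  0.0003 -0.0008]
```

```bash

python3 -m pendant '[0,0,0,0,0,0,0.074,0,0,0,0,0,0,0.066,0,0,0,0,0,0,0.058,0,0,0,0,0,0,0.053,0,0,0,0,0,0,0.053,0,0,0,0,0,0,0.053,0,0,0,0,0,0,0.053]' 20
python3 -m pendant '[0,0,-0.01,0,0,0,0.053,0,0,-0.03,0,0,0,0.053,0,0,-0.04,0,0,0,0.053,0,0,-0.04,0,0,0,0.053,0,0,-0.04,0,0,0,0.053,0,0,-0.04,0,0,0,0.053]' | sed -n '2p;4,6p'
python3 -m pendant '[0,-0.02,0,0,0,0,0.053,0,-0.035,0,0,0,0,0.053,0,-0.04,0,0,0,0,0.053,0,-0.04,0,0,0,0,0.053,0.001,-0.04,0,0,0,0,0.053,0,-0.04,0,0,0,0,0.053,0.001,-0.04,0,0,0,0,0.053,0,-0.04,0,0,0,0,0.053,0.001,-0.04,0,0,0,0,0.053,0.001,-0.04,0,0,0,0,0.053]' | sed -n 2p
python3 -m pendant '[0,-0.04,0,0,0,0,0.053,0,-0.04,0,0,0,0,0.053,0.001,-0.04,0,0,0,0,0.053,0,-0.025,0,0,0,0,0.053,0,0,0.04,0,0,0,0.053,0,0,0.05,0,0,0,0.053,0,0,0.04,0,0,0,0.053,0,0,0.02,0,0,0,0.053,0,0,0,0,0,0,0.053,0,0,0,0,0,0,0.053]' | sed -n 2p
python3 goto.py 0.5966 -0.2841 0.0525 90
```

```text
clock: 18.62
position: [0.6012, 0.2363, 0.0535]
ee_rot: [0.0, -3.14, 0.001]
force: [0.2, -0.2, -0.4]
width: 0.662
gripper_force: 20.0
position: [0.6011, 0.2366, 0.2556]
force: [-0.2, -0.0, -1.9]
width: 0.661
gripper_force: 20.0
position: [0.5972, -0.1396, 0.2544]
position: [0.5975, -0.2835, 0.1057]
t 21.88 pos [ 0.5975 -0.2835  0.1057] yaw 90.01 F [ 0.4  0.1 -0.8] w 60.7 gf 20.0
tool shift [ 0.001  -0.0005  0.0532] turn [-0.0009  0.0014  0.0001] after-turn shift [ 0.0009 -0.0006  0.0532]
```

```bash

python3 -m pendant '[0.001,-0.0005,0.025,0,0.001,0,0.053,0,0,0.018,0,0,0,0.053,0,0,0.007,0,0,0,0.053,0,0,0.003,0,0,0,0.053,0,0,0,0,0,0,0.053,0,0,0,0,0,0,0.053]' | sed -n '2p;4p'
```

```text
position: [0.5958, -0.2841, 0.0514]
force: [-0.4, -0.7, 1.4]
```

```bash

python3 -m pendant '[0,0,0,0,0,0,0.066,0,0,0,0,0,0,0.075,0,0,0,0,0,0,0.085,0,0,0,0,0,0,0.0918,0,0,0,0,0,0,0.0918,0,0,-0.02,0,0,0,0.0918,0,0,-0.04,0,0,0,0.0918,0,0,-0.05,0,0,0,0.0918,0,0,-0.05,0,0,0,0.0918,0,0,-0.03,0,0,0,0.0918]' | sed -n '2p;4p'
python3 -m pendant '[0.02,0.028,0,0,0,0.176,0.0918,0.024,0.024,0,0,0,0.176,0.0918,0.028,0.02,0,0,0,0.176,0.0918,0.031,0.015,0,0,0,0.176,0.0918,0.033,0.009,0,0,0,0.176,0.0918,0.034,0.003,0,0,0,0.176,0.0918,0.034,-0.003,0,0,0,0.176,0.0918,0.033,-0.009,0,0,0,0.176,0.0918,0.031,-0.015,0,0,0,0.176,0.0918,0.028,-0.02,0,0,0,0.176,0.0918]' | sed -n 2p
python3 goto.py 0.5560 0.2455 0.2 -10.7
python3 - <<'E'
from h import *
a=get_image("scene")[:,:,::-1].copy(); b=get_image("top")[:,:,::-1].copy()
cv2.imwrite("pics/s3.png",a);cv2.imwrite("pics/t3.png",b)
A=cv2.resize(b[130:225,180:275],None,fx=6,fy=6,interpolation=cv2.INTER_CUBIC)
B=cv2.resize(a[175:225,250:330],None,fx=6,fy=6,interpolation=cv2.INTER_CUBIC)[:,:230*2]
A=A[:, :330]; h=np.zeros((570,800,3),np.uint8); h[:,:330]=A; h[:300,330:790]=B; cv2.imwrite("pics/c5.png",h)
E
```

```text
position: [0.5965, -0.2834, 0.2453]
force: [0.4, -0.4, -0.5]
position: [0.4, -0.0006, 0.2422]
t 25.12 pos [ 0.4    -0.0006  0.2422] yaw -11.09 F [0.1 0.2 0.8] w 92.0 gf 0.0
tool shift [0.2715 0.1058 0.0419] turn [-0.0003  0.0011 -0.0067] after-turn shift [0.2707 0.1076 0.0422]
```

View pics/c5.png

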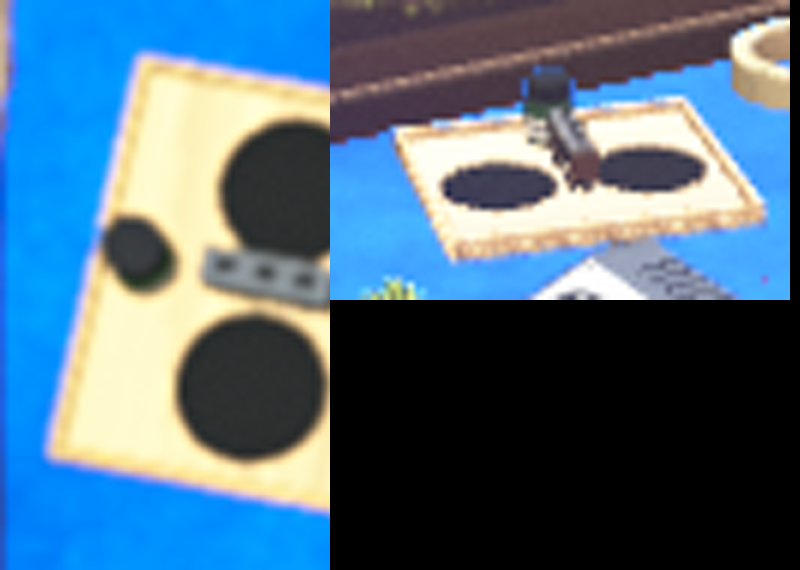

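View pics/s3.png

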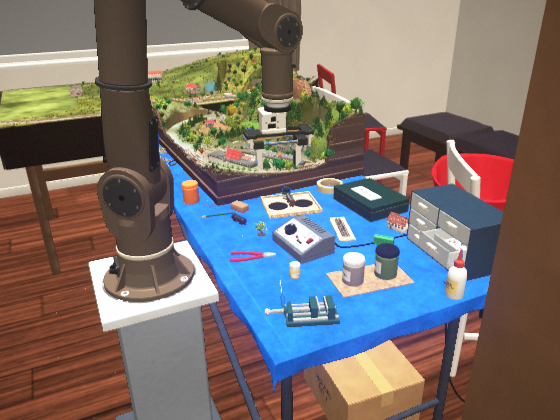

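The brown van with the grey roof is still upright between the two free discs, with its roof at about crop (267,275). The pot is in place, and both jars stand on the mat at (354,268) and (386,262) in the scene view. Next I'll measure the discs, van roof and track.

```bash
python3 - <<'E'
from h import *
im=cv2.imread("pics/t3.png"); U=8
def cc(roi,cond,z,name):
    u0,v0,u1,v1=roi; c=cv2.resize(im[v0:v1,u0:u1],None,fx=U,fy=U,interpolation=cv2.INTER_CUBIC)
    h=cv2.cvtColor(c,cv2.COLOR_BGR2HSV).astype(int); m=cond(h).astype(np.uint8)
    m=cv2.morphologyEx(m,cv2.MORPH_OPEN,np.ones((9,9)))
    n,l,s,ce=cv2.connectedComponentsWithStats(m)
    for i in range(1,n):
        if s[i,4]<1500: continue
        cn=max(cv2.findContours((l==i).astype(np.uint8),0,cv2.CHAIN_APPROX_NONE)[0],key=len)[:,0]
        w=np.array([ray("top",(x+.5)/U-.5+u0,(y+.5)/U-.5+v0,z)[:2] for x,y in cn[::3]],np.float32)
        q=ray("top",(ce[i,0]+.5)/U-.5+u0,(ce[i,1]+.5)/U-.5+v0,z)
        r=cv2.minAreaRect(w); b=cv2.boxPoints(r); d=max((b[1]-b[0],b[2]-b[1]),key=np.linalg.norm); a=np.degrees(np.arctan2(d[1],d[0]))
        print(name,"cent",q[:2].round(4),"rect",np.round(r[0],4),np.round(r[1],4),"long axis deg",round(float(a%180),1))
cc((205,142,240,212),lambda h:h[...,2]<90,.006,"dark")
cc((205,165,245,185),lambda h:(h[...,2]>90)&(h[...,2]<190)&(h[...,1]<80),.042,"roof")
cc((280,132,348,172),lambda h:(h[...,2]<200)&(h[...,1]<90),.012,"rails")
cc((205,130,350,215),lambda h:(h[...,0]>10)&(h[...,0]<40)&(h[...,1]>30)&(h[...,2]>150),.006,"wood")
print([np.round(x,4) for x in ((.556+.0465*np.cos(.187),.2455-.0465*np.sin(.187)),(.556-.0465*np.cos(.187),.2455+.0465*np.sin(.187)))])
E
```

```text
dark cent [0.6015 0.2367] rect [0.6014 0.2377] [0.0646 0.0621] long axis deg 1.1
dark cent [0.5697 0.2974] rect [0.5705 0.2965] [0.025  0.0096] long axis deg 1.8
dark cent [0.5101 0.2537] rect [0.5102 0.2538] [0.064  0.0648] long axis deg 100.7
roof cent [0.5523 0.2416] rect [0.5531 0.2415] [0.0597 0.0221] long axis deg 78.3
rails cent [0.6267 0.0134] rect [0.6192 0.0097] [0.1194 0.0458] long axis deg 76.6
rails cent [ 0.5903 -0.0635] rect [ 0.5996 -0.0534] [0.0541 0.0692] long axis deg 90.1
rails cent [ 0.5924 -0.0197] rect [ 0.5933 -0.0203] [0.0148 0.0279] long axis deg 132.5
rails cent [0.5834 0.0057] rect [0.5866 0.0061] [0.0284 0.0322] long axis deg 90.1
rails cent [0.5835 0.0354] rect [0.5848 0.0343] [0.0249 0.0218] long axis deg 0.1
wood cent [0.6446 0.0406] rect [0.6344 0.0263] [0.1161 0.0497] long axis deg 72.5
wood cent [0.559  0.2262] rect [0.556  0.2433] [0.1598 0.1901] long axis deg 169.3Traceback (most recent call last):
  File "<stdin>", line 18, in <module>
  File "<stdin>", line 11, in cc
  File "h.py", line 7, in ray
    K,e,M=cam(n); d=M@np.linalg.inv(K)@[u,v,1]; return (e+d*(z-e[2])/d[2])
          ~~~^^^
  File "h.py", line 5, in cam
    p=camera_params(n); return p["intrinsics"],np.array(p["eye"]),R.from_rotvec(p["rotation"]).as_matrix()
ValueError: time passes only in moves, steps and waits
```

```bash
sed -i 's/^def cam(n):/import functools\n@functools.lru_cache\ndef cam(n):/' h.py; cat > blob.py <<'E'
from h import *
def cc(im,roi,cond,z,name,cam="top",U=8,amin=1500):
    u0,v0,u1,v1=roi; c=cv2.resize(im[v0:v1,u0:u1],None,fx=U,fy=U,interpolation=cv2.INTER_CUBIC)
    h=cv2.cvtColor(c,cv2.COLOR_BGR2HSV).astype(int); m=cond(h).astype(np.uint8)
    m=cv2.morphologyEx(m,cv2.MORPH_OPEN,np.ones((9,9)))
    n,l,s,ce=cv2.connectedComponentsWithStats(m)
    for i in range(1,n):
        if s[i,4]<amin: continue
        cn=max(cv2.findContours((l==i).astype(np.uint8),0,cv2.CHAIN_APPROX_NONE)[0],key=len)[:,0]
        w=np.array([ray(cam,(x+.5)/U-.5+u0,(y+.5)/U-.5+v0,z)[:2] for x,y in cn[::3]],np.float32)
        q=ray(cam,(ce[i,0]+.5)/U-.5+u0,(ce[i,1]+.5)/U-.5+v0,z)
        r=cv2.minAreaRect(w); b=cv2.boxPoints(r); d=max((b[1]-b[0],b[2]-b[1]),key=np.linalg.norm); a=np.degrees(np.arctan2(d[1],d[0]))
        print(name,"cent",q[:2].round(4),"rect",np.round(r[0],4),np.round(r[1],4),"long axis deg",round(float(a%180),1))
E
python3 - <<'E'
from blob import *
from fit import *
for f in("t0","t1"):
    im=cv2.imread("pics/top0.png" if f=="t0" else "pics/t1.png")
    cc(im,(280,132,348,172),lambda h:(h[...,2]<190)&(h[...,1]<110),.012,"rails")
    print(fit("top",im,lambda p:[box(p,.052,.160,.006)],[.63,.005,-.3],(279,130,349,174)))
print(fit("top",cv2.imread("pics/t3.png"),lambda p:[box(p,.21,.12,.004)],[.546,-.278,-.1],(385,138,449,228)))
E
python3 goto.py 0.5535 0.2422 0.022 -10.7
```

```text
rails cent [0.6269 0.0069] rect [0.627 0.007] [0.122  0.0229] long axis deg 72.1
(array([ 0.6296,  0.0069, -0.3072]), np.float64(51.1), 1156)
rails cent [ 0.6039 -0.0165] rect [ 0.5976 -0.0079] [0.1667 0.0703] long axis deg 72.9
(array([ 0.6283,  0.0073, -0.3224]), np.float64(467.7), 1579)
(array([ 0.5466, -0.2779, -0.1232]), np.float64(508.2), 3854)
t 25.23 pos [0.399  0.0013 0.2424] yaw -10.79 F [ 0.3  0.3 -0.1] w 91.7 gf 0.0
tool shift [0.266  0.1068 0.2198] turn [-0.0004  0.0019 -0.0015] after-turn shift [0.2654 0.1071 0.2204]
```

```bash

python3 -m pendant '[0.0333,0.0134,0,0,0,0,0.06,0.0333,0.0134,0,0,0,0,0.06,0.0333,0.0134,0,0,0,0,0.06,0.0333,0.0134,0,0,0,0,0.06,0.0333,0.0134,0,0,0,0,0.06,0.0333,0.0134,0,0,0,0,0.06,0.0333,0.0134,0,0,0,0,0.06,0.0333,0.0134,0,0,0,0,0.06,0,0,0.03,0,0,0,0.06,0,0,0.04,0,0,0,0.06]' | sed -n '2p;4p'
python3 -m pendant '[0,0,0.04,0,0,0,0.06,0,0,0.02,0,0,0,0.06,0,0,0,0,0,0,0.06,0,0,0,0,0,0,0.06,0,0,0,0,0,0,0.06]' | sed -n '2p;4p'
python3 goto.py 0.5535 0.2422 0.022 -10.7
```

```text
position: [0.5571, 0.2403, 0.1713]
force: [0.6, 0.4, -1.5]
position: [0.5565, 0.2398, 0.1122]
force: [0.3, 0.5, -0.0]
t 27.1 pos [0.5565 0.2398 0.1122] yaw -10.82 F [ 0.3  0.5 -0. ] w 60.1 gf 0.0
tool shift [ 0.0017 -0.0034  0.0902] turn [-0.0001 -0.0006 -0.0022] after-turn shift [ 0.0018 -0.0034  0.0902]
```

```bash

python3 -m pendant '[0.0017,-0.0034,0.03,0,0,-0.002,0.06,0,0,0.03,0,0,0,0.06,0,0,0.02,0,0,0,0.06,0,0,0.0095,0,0,0,0.06,0,0,0,0,0,0,0.06,0,0,0,0,0,0,0.06,0,0,0,0,0,0,0.06]' | sed -n '2p;4p'
python3 goto.py 0.5535 0.2422 0.022 -10.7
```

```text
position: [0.553, 0.2418, 0.0219]
force: [-0.5, -0.6, -0.2]
t 27.98 pos [0.553  0.2418 0.0219] yaw -10.72 F [-0.5 -0.6 -0.2] w 59.7 gf 0.0
tool shift [ 0.0005  0.0005 -0.0001] turn [-0.001   0.     -0.0004] after-turn shift [ 0.0005  0.0005 -0.0001]
```

```bash

python3 -m pendant '[0,0,0,0,0,0,0.045,0,0,0,0,0,0,0.034,0,0,0,0,0,0,0.026,0,0,0,0,0,0,0.021,0,0,0,0,0,0,0.017,0,0,0,0,0,0,0.013,0,0,0,0,0,0,0.01,0,0,0,0,0,0,0.01,0,0,0,0,0,0,0.01]' 8
python3 goto.py 0.629 0.007 0.08 -17.7
```

```text
clock: 29.1
position: [0.5525, 0.2415, 0.0211]
ee_rot: [-2.418, -2.004, 0.003]
force: [0.9, -0.4, -0.1]
width: 0.19
gripper_force: 8.0
t 29.1 pos [0.5525 0.2415 0.0211] yaw -10.72 F [ 0.9 -0.4 -0.1] w 17.4 gf 8.0
tool shift [-0.2162  0.1187 -0.059 ] turn [-0.002   0.0009  0.1219] after-turn shift [-0.2001  0.1442 -0.0589]
```

```bash

python3 -m pendant '[0,0,-0.01,0,0,0,0.01,0,0,-0.02,0,0,0,0.01,0,0,-0.04,0,0,0,0.01,0,0,-0.05,0,0,0,0.01,0,0,-0.04,0,0,0,0.01,0,0,0,0,0,0,0.01]' | sed -n '2p;4,6p'
python3 - <<'E'
from h import *
a=get_image("scene")[:,:,::-1].copy()
cv2.imwrite("pics/s4.png",a)
t=cv2.imread("pics/top0.png")
A=cv2.resize(t[180:240,290:370],None,fx=5,fy=5,interpolation=cv2.INTER_CUBIC)
B=cv2.resize(a[215:265,270:350],None,fx=5,fy=5,interpolation=cv2.INTER_CUBIC)
C=cv2.resize(a[160:220,250:330],None,fx=5,fy=5,interpolation=cv2.INTER_CUBIC)
h=np.zeros((600,800,3),np.uint8); h[:300,:400]=A; h[:250,400:]=B;h[300:,:400]=C; cv2.imwrite("pics/c6.png",h)
E
```

```text
position: [0.5543, 0.2434, 0.1862]
force: [0.3, 0.7, -0.6]
width: 0.19
gripper_force: 8.0
```

View pics/c6.png

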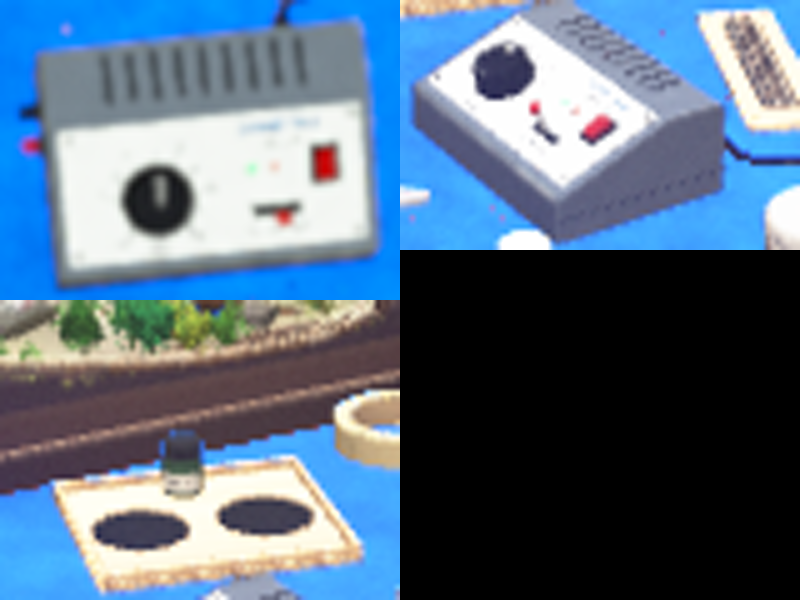

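The van is lifted, the pot stands untouched, and the controller is about 55 mm high, so the gripper body at about 83 mm clears it.

```bash

python3 -m pendant '[0,0,0,-0.002,0.001,0.122,0.01,-0.012,0.009,0,0,0,0,0.01,-0.029,0.0207,0,0,0,0,0.01,-0.029,0.0207,0,0,0,0,0.01,-0.029,0.0207,0,0,0,0,0.01,-0.029,0.0207,0,0,0,0,0.01,-0.029,0.0207,0,0,0,0,0.01,-0.029,0.0207,0,0,0,0,0.01,-0.016,0.011,0.01,0,0,0,0.01,0,0,0.03,0,0,0,0.01]' | sed -n '2p;4p'
python3 -m pendant '[0,0,0.03,0,0,0,0.01,0,0,0.025,0,0,0,0.01,0,0,0,0,0,0,0.01,0,0,0,0,0,0,0.01,0,0,0,0,0,0,0.01]' | sed -n '2p;4p'
python3 goto.py 0.629 0.007 0.04 -17.7
```

```text
position: [0.6298, 0.0028, 0.1407]
force: [-1.4, 0.5, -0.5]
position: [0.6294, 0.0056, 0.0873]
force: [0.2, -0.3, -0.3]
t 31.77 pos [0.6294 0.0056 0.0873] yaw -17.68 F [ 0.2 -0.3 -0.3] w 17.9 gf 8.0
tool shift [ 0.0012 -0.0009  0.0473] turn [ 0.0016 -0.0008  0.0003] after-turn shift [ 0.0012 -0.0008  0.0473]
```

```bash

python3 -m pendant '[0.001,-0.0008,0.025,0.0015,-0.001,0,0.01,0,0,0.02,0,0,0,0.01,0,0,0.006,0,0,0,0.01,0,0,0,0,0,0,0.01,0,0,0,0,0,0,0.01,0,0,0,0,0,0,0.01,0,0,0,0,0,0,0.01]' | sed -n '2p;4p'
python3 goto.py 0.629 0.007 0.0285 -17.7
python3 - <<'E'
from h import *
a=get_image("scene")[:,:,::-1].copy();cv2.imwrite("pics/s5.png",a)
cv2.imwrite("pics/c7.png",cv2.resize(a[200:250,310:370],None,fx=10,fy=10,interpolation=cv2.INTER_CUBIC))
E
```

```text
position: [0.6285, 0.0064, 0.0355]
force: [-1.1, -0.9, -0.4]
t 32.65 pos [0.6285 0.0064 0.0355] yaw -17.71 F [-1.1 -0.9 -0.4] w 17.3 gf 8.0
tool shift [0.0007 0.0003 0.007 ] turn [-0.0009  0.0008 -0.0002] after-turn shift [0.0007 0.0003 0.007 ]
```

View pics/c7.png

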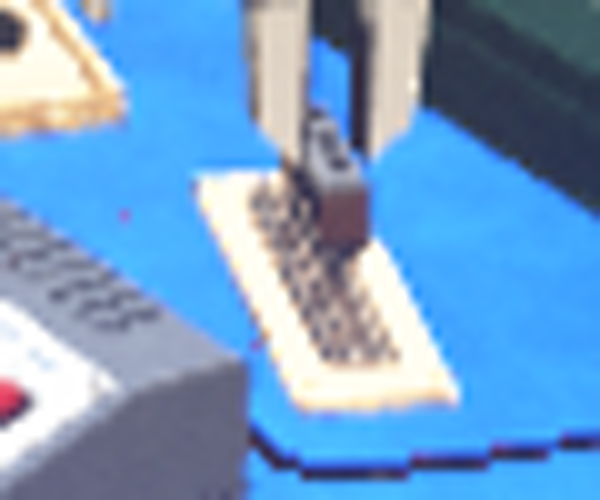

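```bash
python3 - <<'E'
from h import *
f=lambda P:((proj("scene",P)-[310,200]+.5)*10).round()
c=np.array([.6285,.0064]); a=-.309; X=np.array([np.cos(a),np.sin(a)]);Y=np.array([-X[1],X[0]])
for n,z in(("van bottom",.0204),("roof",.0564)):
    print(n,[f([*(c+X*i*.009+Y*j*.0335),z]) for i in(-1,1) for j in(-1,1)])
t=np.array([.629,.007]); print("strip",[f([*(t+X*i*.026+Y*j*.08),.006]) for i in(-1,1) for j in(-1,1)])
print("rails",[f([*(t+X*i*.0125+Y*j*.067),.010]) for i in(-1,1) for j in(-1,1)])
E
```

```text
van bottom [array([320., 289.]), array([274., 197.]), array([375., 286.]), array([327., 193.])]
roof [array([325., 189.]), array([278.,  99.]), array([380., 185.]), array([332.,  96.])]
strip [array([300., 401.]), array([194., 177.]), array([461., 389.]), array([343., 167.])]
rails [array([333., 367.]), array([242., 180.]), array([410., 361.]), array([314., 176.])]
```

The crop shows the van hanging level over the track, its roof front at (345,190), with the rails from about (270,185) to (361,362). It is aligned and sits about 1 mm too far across, so I'll shift it slightly and lower.

```bash

python3 -m pendant '[0.0006,-0.0005,0.003,0,0,0,0.01,0,0,0.003,0,0,0,0.01,0,0,0.0015,0,0,0,0.01,0,0,0,0,0,0,0.01,0,0,0,0,0,0,0.01,0,0,0,0,0,0,0.01]' | sed -n '2p;4p'
python3 goto.py 0.628 0.007 0.0281 -17.7
```

```text
position: [0.6282, 0.007, 0.0277]
force: [1.3, -1.4, 3.3]
t 33.45 pos [0.6282 0.007  0.0277] yaw -17.72 F [ 1.3 -1.4  3.3] w 17.8 gf 8.0
tool shift [-0.0001 -0.0002 -0.0004] turn [-0.001   0.0009 -0.0003] after-turn shift [-0.0001 -0.0002 -0.0004]
```

```bash

python3 -m pendant '[0,0,0,0,0,0,0.019,0,0,0,0,0,0,0.022,0,0,0,0,0,0,0.028,0,0,0,0,0,0,0.036,0,0,0,0,0,0,0.044,0,0,-0.02,0,0,0,0.044,0,0,-0.04,0,0,0,0.044,0,0,-0.05,0,0,0,0.06,0,0,-0.05,0,0,0,0.06,0,0,-0.04,0,0,0,0.0918]' | sed -n '2p;4p'
python3 goto.py 0.5977 -0.2841 0.23 90
python3 -m pendant '[0.015,-0.02,0,0,0,-0.188,0.0918,0.025,-0.035,0,0,0,-0.188,0.0918,0.025,-0.035,0,0,0,-0.188,0.0918,0.025,-0.035,0,0,0,-0.188,0.0918,0,0,0,0,0,0,0.0918,0,0,0,0,0,0,0.0918]' | sed -n '2p;4p'
python3 - <<'E'
from blob import *
a=get_image("scene")[:,:,::-1].copy();cv2.imwrite("pics/s6.png",a)
b=get_image("top")[:,:,::-1].copy();cv2.imwrite("pics/t6.png",b)
cc(b,(280,132,348,172),lambda h:(h[...,2]>90)&(h[...,2]<190)&(h[...,1]<80),.049,"roof",amin=500)
A=cv2.resize(b[125:180,275:355],None,fx=5,fy=5,interpolation=cv2.INTER_CUBIC)
B=cv2.resize(a[200:255,310:390],None,fx=5,fy=5,interpolation=cv2.INTER_CUBIC)
cv2.imwrite("pics/c8.png",np.hstack([A,B]))
E
```

```text
position: [0.6285, 0.0079, 0.2315]
force: [-0.2, 0.2, 0.1]
t 34.7 pos [0.6285 0.0079 0.2315] yaw -17.68 F [-0.2  0.2  0.1] w 65.8 gf 0.0
tool shift [-0.2875  0.0593  0.0015] turn [ 1.1000e-03  6.0000e-04 -1.8793e+00] after-turn shift [ 0.0308 -0.292   0.0015]
position: [0.506, 0.0944, 0.2288]
force: [0.4, 0.1, -0.4]
```

View pics/c8.png

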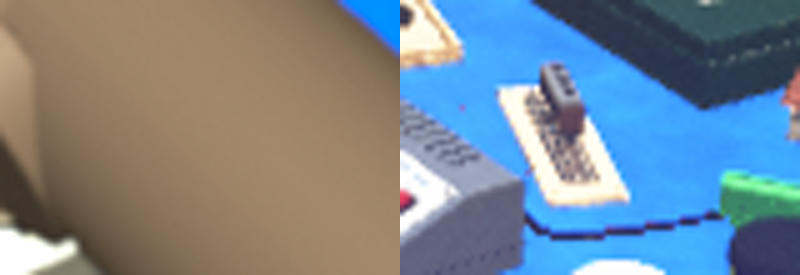

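The van stands upright on the rails in the scene view at (568,100), though the arm blocks the top view. I'll turn toward the mat, and re-check from above on the way.

```bash

python3 -m pendant '[0,0,0,0,0,-0.188,0.0918,0,0,0,0,0,-0.188,0.0918,0,0,0,0,0,-0.188,0.0918,0,0,0,0,0,-0.188,0.0918,0,0,0,0,0,-0.188,0.0918,0,0,0,0,0,-0.188,0.0918,0,0,0,0,0,0,0.0918,0,0,0,0,0,0,0.0918]' | sed -n '2p'
python3 goto.py 0.5958 -0.2841 0.2 90
```

```text
position: [0.5057, 0.0946, 0.2277]
t 36.55 pos [0.5057 0.0946 0.2277] yaw 89.42 F [-0.1  0.5 -0.7] w 91.6 gf 0.0
tool shift [-0.094  -0.3778  0.0276] turn [-0.0002 -0.0019 -0.0101] after-turn shift [-0.0901 -0.3787  0.0277]
```

```bash

python3 -m pendant '[-0.01,-0.042,0,0,0,-0.01,0.0918,-0.01,-0.042,0,0,0,0,0.0918,-0.01,-0.042,0,0,0,0,0.0918,-0.01,-0.042,0,0,0,0,0.0918,-0.01,-0.042,0,0,0,0,0.0918,-0.01,-0.042,0,0,0,0,0.0918,-0.01,-0.042,0,0,0,0,0.0918,-0.01,-0.042,0,0,0,0,0.0918,-0.01,-0.042,0.02,0,0,0,0.0918,0,0,0,0,0,0,0.0918]' | sed -n '2p'
python3 -m pendant '[0,0,0,0,0,0,0.0918,0,0,0,0,0,0,0.0918]' | sed -n '2p'
python3 goto.py 0.5958 -0.2841 0.0515 90
python3 - <<'E'
from blob import *
b=get_image("top")[:,:,::-1].copy();cv2.imwrite("pics/t7.png",b)
cc(b,(280,132,348,172),lambda h:(h[...,2]>90)&(h[...,2]<190)&(h[...,1]<80),.049,"roof",amin=500)
cv2.imwrite("pics/c9.png",cv2.resize(b[125:180,275:355],None,fx=10,fy=10,interpolation=cv2.INTER_CUBIC))
E
```

```text
position: [0.5957, -0.2878, 0.2049]
position: [0.5972, -0.2815, 0.2085]
t 38.05 pos [ 0.5972 -0.2815  0.2085] yaw 90.34 F [0.4 0.  0.6] w 91.8 gf 0.0
tool shift [ 0.0012 -0.0026  0.157 ] turn [-0.0004 -0.0009  0.006 ] after-turn shift [ 0.0014 -0.0026  0.157 ]
roof cent [0.6185 0.0091] rect [0.6202 0.0078] [0.1176 0.0302] long axis deg 72.1
```

View pics/c9.png

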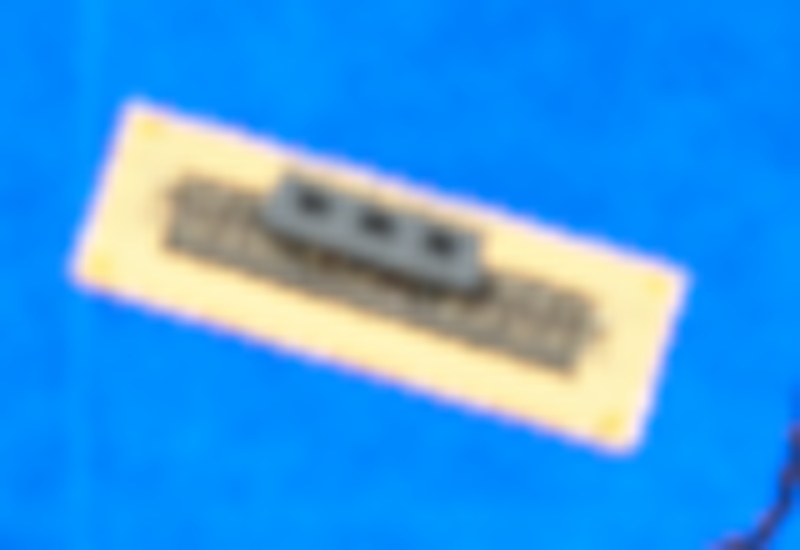

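```bash
python3 - <<'E'
from h import *
f=lambda P:((proj("top",P)-[275,125]+.5)*10).round()
c=np.array([.628,.007]); a=-.309; X=np.array([np.cos(a),np.sin(a)]);Y=np.array([-X[1],X[0]])
print("roof",f([*c,.049]),[f([*(c+X*i*.009+Y*j*.033),.049]) for i in(-1,1) for j in(-1,1)])
print("rails",[f([*(c+X*i*.0125+Y*j*.067),.009]) for i in(-1,1) for j in(-1,1)])
print("strip",[f([*([.629,.007]+X*i*.026+Y*j*.08),.006]) for i in(-1,1) for j in(-1,1)])
q=ray("top",275+37.6-.5,125+22.9-.5,.049)[:2]-c; print(q@X,q@Y)
E
```

```text
roof [386. 231.] [array([495., 299.]), array([258., 225.]), array([515., 236.]), array([278., 163.])]
rails [array([599., 389.]), array([132., 245.]), array([626., 305.]), array([159., 161.])]
strip [array([629., 449.]), array([ 71., 276.]), array([684., 274.]), array([129., 103.])]
-0.0003753785013027948 0.0027940779711295325
```

The top crop shows the van on the rails and parallel to them, with the roof centre at about (376,229). That is about 3 mm off centre along the track, so I'll measure it more strictly.

```bash
python3 - <<'E'
from blob import *
from fit import *
b=cv2.imread("pics/t7.png"); t3=cv2.imread("pics/t3.png")
k=lambda h:(h[...,0]>85)&(h[...,0]<130)&(h[...,1]>15)&(h[...,1]<110)&(h[...,2]>85)&(h[...,2]<185)
cc(b,(295,138,330,160),k,.049,"roof",amin=2000)
cc(t3,(207,165,245,185),k,.042,"roof tray",amin=2000)
print(fit("top",b,lambda p:[box(p,.052,.160,.006)],[.63,.005,-.3],(279,130,349,174)))
E
```

```text
roof cent [0.6269 0.0101] rect [0.627  0.0097] [0.0558 0.0118] long axis deg 72.4
roof tray cent [0.5525 0.2414] rect [0.5538 0.2418] [0.0547 0.017 ] long axis deg 78.0
(array([ 0.6295,  0.0068, -0.306 ]), np.float64(52.4), 1158)
```

```bash
python3 - <<'E'
from blob import *
a=cv2.imread("pics/s6.png")
k=lambda h:(h[...,1]<60)&(h[...,2]>70)&(h[...,2]<190)
cc(a,(334,208,356,226),k,.049,"roof scene",cam="scene",amin=300)
v=a[205:230,334:352].astype(int); print(v.sum(2)//3)
f=lambda P:proj("scene",P).round(1)
c=np.array([.6285,.0068]); t=-.308; X=np.array([np.cos(t),np.sin(t)]);Y=np.array([-X[1],X[0]])
print([f([*(c+X*i*.009+Y*j*.0285),.049]) for i in(-1,1) for j in(-1,1)])
E
```

```text
roof scene cent [0.6284 0.0096] rect [0.6286 0.0096] [0.0383 0.0103] long axis deg 69.7
roof scene cent [ 0.6161 -0.0106] rect [ 0.6199 -0.0042] [0.0572 0.017 ] long axis deg 72.9
roof scene cent [ 0.5921 -0.0283] rect [ 0.5937 -0.0266] [0.0499 0.0167] long axis deg 72.6
[[159 158 158 158 158 158 158 159 157 152 106  61  55  60  61  58  57  57]
 [160 158 158 157 157 156 158 159 160 162 154 135  80  65  58  58  59  57]
 [161 161 161 158 156 156 156 157 159 159 160 159 153 108  65  59  58  56]
 [161 161 159 159 157 156 156 154 156 157 160 159 159 155 134  82  65  60]
 [162 161 160 157 157 155 156 154 157 156 157 158 159 159 156 152 104  63]
 [164 164 160 160 157 160 160 160 158 157 158 157 156 157 156 159 153 150]
 [164 164 162 162 163 162 162 161 159 160 159 159 158 159 159 158 158 159]
 [165 163 164 165 171 179 167 165 168 162 161 160 160 161 160 160 161 163]
 [163 164 166 167 153 178 126  94 130 156 161 162 163 162 161 162 163 164]
 [164 166 165 166 120 179 167 135 168 170 160 162 162 160 161 163 166 167]
 [163 163 164 163  84 150 178 126 111 133 155 163 165 165 166 168 170 169]
 [1
[... 440 characters left out ...]
5 164]
 [248 190 136 147 105 114  89  72  89  88  90  88  93 147 164 162 165 167]
 [249 243 187 150 111  93  78  81  85  87  86  84 108 211 165 165 164 166]
 [249 249 189 135 116  88  92 101  85  85  87  87 125 248 187 163 163 164]
 [249 249 244 191 149 159 130 122  85  84  84  86 123 245 250 162 162 161]
 [248 249 248 191 138 148 108  94  79  80  75  81 146 248 249 213 161 162]
 [248 248 249 243 116 161 165 120 113  81  81 149 224 248 248 252 160 161]
 [234 248 249 248 175 145 173  91 135 102  90 165 207 249 249 250 210 160]
 [192 249 248 249 243 120 164 118 133 119 130 167 177 248 249 249 252 159]]
[array([341.5, 219.7]), array([337.5, 212.1]), array([347. , 219.4]), array([342.8, 211.7])]
```

The two cameras bracket the track centre within about 3 mm, with no lateral error, so the van stays put. Next the large jar goes back.

```bash

python3 -m pendant '[0.0014,-0.0026,0.03,0,0,0.006,0.0918,0,0,0.04,0,0,0,0.0918,0,0,0,0,0,0,0.0918,0,0,0,0,0,0,0.0918,0,0,0,0,0,0,0.0918]' | sed -n '2p'
python3 goto.py 0.5958 -0.2841 0.0515 90
```

```text
position: [0.5964, -0.2853, 0.1398]
t 38.73 pos [ 0.5964 -0.2853  0.1398] yaw 89.96 F [ 0.2  0.1 -0.1] w 91.6 gf 0.0
tool shift [0.0007 0.0013 0.0883] turn [-0.0011  0.0008 -0.0007] after-turn shift [0.0006 0.0012 0.0883]
```

```bash

python3 -m pendant '[0.0005,0.001,0.03,0,0,0,0.0918,0,0,0.03,0,0,0,0.0918,0,0,0.02,0,0,0,0.0918,0,0,0.008,0,0,0,0.0918,0,0,0,0,0,0,0.0918,0,0,0,0,0,0,0.0918,0,0,0,0,0,0,0.0918,0,0,0,0,0,0,0.0918]' | sed -n '2p'
python3 goto.py 0.5958 -0.2841 0.0515 90
python3 -m pendant '[0,0,0,0,0,0,0.074,0,0,0,0,0,0,0.066,0,0,0,0,0,0,0.058,0,0,0,0,0,0,0.053,0,0,0,0,0,0,0.053,0,0,0,0,0,0,0.053,0,0,0,0,0,0,0.053]' 20
python3 goto.py 0.5958 -0.2841 0.0515 90
```

```text
position: [0.5949, -0.2847, 0.0502]
t 39.73 pos [ 0.5949 -0.2847  0.0502] yaw 89.94 F [-0.6 -0.9 -0.6] w 91.7 gf 0.0
tool shift [-0.0009  0.0006 -0.0013] turn [-0.0008 -0.0011 -0.001 ] after-turn shift [-0.0009  0.0006 -0.0013]
clock: 40.6
position: [0.5947, -0.2846, 0.0497]
ee_rot: [-0.001, -3.14, 0.001]
force: [0.3, 0.1, -0.3]
width: 0.666
gripper_force: 20.0
t 40.6 pos [ 0.5947 -0.2846  0.0497] yaw 89.95 F [ 0.3  0.1 -0.3] w 61.1 gf 20.0
tool shift [-0.0011  0.0005 -0.0018] turn [-0.0004 -0.0017 -0.0009] after-turn shift [-0.0011  0.0005 -0.0018]
```

```bash

python3 -m pendant '[0,0,-0.01,0,0,0,0.053,0,0,-0.03,0,0,0,0.053,0,0,-0.04,0,0,0,0.053,0,0,-0.04,0,0,0,0.053,0,0,-0.04,0,0,0,0.053,0,0,-0.04,0,0,0,0.053]' | sed -n '2p;4,6p'
python3 -m pendant '[0,0.02,0,0,0,0,0.053,0,0.035,0,0,0,0,0.053,0,0.04,0,0,0,0,0.053,0,0.04,0,0,0,0,0.053,-0.001,0.04,0,0,0,0,0.053,0,0.04,0,0,0,0,0.053,-0.001,0.04,0,0,0,0,0.053,0,0.04,0,0,0,0,0.053,-0.001,0.04,0,0,0,0,0.053,-0.001,0.04,0,0,0,0,0.053]' | sed -n 2p
python3 -m pendant '[0,0.04,0,0,0,0,0.053,0,0.04,0,0,0,0,0.053,-0.001,0.04,0,0,0,0,0.053,0,0.026,0,0,0,0,0.053,0,0,0.04,0,0,0,0.053,0,0,0.05,0,0,0,0.053,0,0,0.03,0,0,0,0.053,0,0,0,0,0,0,0.053,0,0,0,0,0,0,0.053,0,0,0,0,0,0,0.053]' | sed -n 2p
python3 goto.py 0.6001 0.2367 0.0517 90
```

```text
position: [0.5949, -0.2842, 0.2518]
force: [1.8, -0.7, -1.6]
width: 0.664
gripper_force: 20.0
position: [0.5984, 0.0922, 0.249]
position: [0.6008, 0.2373, 0.1313]
t 43.85 pos [0.6008 0.2373 0.1313] yaw 89.95 F [ 1.  -0.4 -0.6] w 60.8 gf 20.0
tool shift [ 0.0007 -0.0006  0.0796] turn [ 0.0008  0.0004 -0.0009] after-turn shift [ 0.0007 -0.0006  0.0796]
```

```bash

python3 -m pendant '[0.0006,-0.0006,0.03,0,0,0,0.053,0,0,0.025,0,0,0,0.053,0,0,0.015,0,0,0,0.053,0,0,0.003,0,0,0,0.053,0,0,0,0,0,0,0.053,0,0,0,0,0,0,0.053,0,0,0,0,0,0,0.053,0,0,0,0,0,0,0.053]' | sed -n '2p;4p'
python3 goto.py 0.6001 0.2367 0.0517 90
```

```text
position: [0.5997, 0.2359, 0.0568]
force: [0.5, -0.0, -0.4]
t 44.85 pos [0.5997 0.2359 0.0568] yaw 89.95 F [ 0.5 -0.  -0.4] w 61.4 gf 20.0
tool shift [-0.0004  0.0008  0.0051] turn [-0.0004 -0.0013 -0.001 ] after-turn shift [-0.0004  0.0008  0.0051]
```

```bash

python3 -m pendant '[-0.0004,0.0007,0.003,0,0,0,0.053,0,0,0.0018,0,0,0,0.053,0,0,0,0,0,0,0.053,0,0,0,0,0,0,0.053,0,0,0,0,0,0,0.053]' | sed -n '2p;4p'
python3 goto.py 0.6001 0.2367 0.0517 90
```

```text
position: [0.5999, 0.2366, 0.0517]
force: [0.4, -0.4, 1.6]
t 45.48 pos [0.5999 0.2366 0.0517] yaw 89.95 F [ 0.4 -0.4  1.6] w 61.0 gf 20.0
tool shift [-0.0002  0.0001  0.    ] turn [-0.0004 -0.0018 -0.0009] after-turn shift [-0.0002  0.0001  0.    ]
```

```bash

python3 -m pendant '[0,0,0,0,0,0,0.066,0,0,0,0,0,0,0.075,0,0,0,0,0,0,0.085,0,0,0,0,0,0,0.0918,0,0,0,0,0,0,0.0918,0,0,-0.02,0,0,0,0.0918,0,0,-0.04,0,0,0,0.0918,0,0,-0.05,0,0,0,0.0918,0,0,-0.05,0,0,0,0.0918,0,0,-0.03,0,0,0,0.0918]' | sed -n '2p;4p'
python3 -m pendant '[0.004,-0.02,0,0,0,0,0.0918,0.008,-0.04,0,0,0,0,0.0918,0.008,-0.04,0,0,0,0,0.0918,0.008,-0.04,0,0,0,0,0.0918,0.008,-0.04,0,0,0,0,0.0918,0.008,-0.04,0,0,0,0,0.0918,0.008,-0.04,0,0,0,0,0.0918,0.008,-0.04,0,0,0,0,0.0918,0.008,-0.04,0,0,0,0,0.0918,0.008,-0.04,0,0,0,0,0.0918]' | sed -n 2p
python3 -m pendant '[0.008,-0.04,0,0,0,0,0.0918,0.008,-0.04,0,0,0,0,0.0918,0.008,-0.04,0,0,0,0,0.0918,0.002,-0.01,0,0,0,0,0.0918,0,0,0.04,0,0,0,0.0918,0,0,0.04,0,0,0,0.0918,0,0,0.02,0,0,0,0.0918,0,0,0,0,0,0,0.0918,0,0,0,0,0,0,0.0918,0,0,0,0,0,0,0.0918]' | sed -n 2p
python3 goto.py 0.4977 -0.2736 0.0475 90
```

```text
position: [0.6004, 0.2377, 0.2463]
force: [0.2, -0.3, -0.3]
position: [0.5237, -0.1442, 0.2435]
position: [0.4986, -0.2733, 0.1436]
t 49.23 pos [ 0.4986 -0.2733  0.1436] yaw 89.95 F [-1.   0.8  0.8] w 91.7 gf 0.0
tool shift [ 0.0009 -0.0001  0.0961] turn [-0.0013  0.0002 -0.0008] after-turn shift [ 0.0009 -0.0003  0.0961]
```

```bash

python3 -m pendant '[0.0006,0,0.03,0,0,0,0.0918,0,0,0.03,0,0,0,0.0918,0,0,0.025,0,0,0,0.0918,0,0,0.01,0,0,0,0.0918,0,0,0,0,0,0,0.0918,0,0,0,0,0,0,0.0918,0,0,0,0,0,0,0.0918,0,0,0,0,0,0,0.0918]' | sed -n '2p'
python3 goto.py 0.4977 -0.2736 0.0475 90
python3 -m pendant '[0,0,0,0,0,0,0.07,0,0,0,0,0,0,0.062,0,0,0,0,0,0,0.054,0,0,0,0,0,0,0.05,0,0,0,0,0,0,0.05,0,0,0,0,0,0,0.05,0,0,0,0,0,0,0.05]' 20
python3 goto.py 0.4977 -0.2736 0.0475 90
```

```text
position: [0.4971, -0.2735, 0.0476]
t 50.23 pos [ 0.4971 -0.2735  0.0476] yaw 89.94 F [ 0.1 -0.3 -0.1] w 91.6 gf 0.0
tool shift [-0.0006 -0.0001  0.0001] turn [-0.0009 -0.0011 -0.001 ] after-turn shift [-0.0006 -0.0001  0.0001]
clock: 51.1
position: [0.4968, -0.2734, 0.0471]
ee_rot: [-0.001, -3.14, 0.001]
force: [0.9, -0.4, -1.0]
width: 0.614
gripper_force: 20.0
t 51.1 pos [ 0.4968 -0.2734  0.0471] yaw 89.95 F [ 0.9 -0.4 -1. ] w 56.4 gf 20.0
tool shift [-0.0009 -0.0002 -0.0004] turn [-0.0004 -0.0018 -0.0009] after-turn shift [-0.0009 -0.0002 -0.0004]
```

```bash

python3 -m pendant '[0,0,-0.01,0,0,0,0.05,0,0,-0.03,0,0,0,0.05,0,0,-0.04,0,0,0,0.05,0,0,-0.04,0,0,0,0.05,0,0,-0.04,0,0,0,0.05,0,0,-0.04,0,0,0,0.05]' | sed -n '2p;4,6p'
python3 -m pendant '[-0.001,0.02,0,0,0,0,0.05,-0.001,0.035,0,0,0,0,0.05,-0.001,0.04,0,0,0,0,0.05,-0.001,0.04,0,0,0,0,0.05,-0.001,0.04,0,0,0,0,0.05,-0.001,0.04,0,0,0,0,0.05,-0.001,0.04,0,0,0,0,0.05,-0.001,0.04,0,0,0,0,0.05,-0.001,0.04,0,0,0,0,0.05,-0.001,0.04,0,0,0,0,0.05]' | sed -n 2p
python3 -m pendant '[-0.001,0.04,0,0,0,0,0.05,-0.001,0.04,0,0,0,0,0.05,0,0.04,0,0,0,0,0.05,0,0.032,0,0,0,0,0.05,0,0,0.04,0,0,0,0.05,0,0,0.05,0,0,0,0.05,0,0,0.03,0,0,0,0.05,0,0,0,0,0,0,0.05,0,0,0,0,0,0,0.05,0,0,0,0,0,0,0.05]' | sed -n 2p
python3 goto.py 0.5091 0.2537 0.0491 90
```

```text
position: [0.497, -0.273, 0.249]
force: [0.5, -1.3, -2.1]
width: 0.614
gripper_force: 20.0
position: [0.5063, 0.1034, 0.2462]
position: [0.51, 0.2544, 0.1284]
t 54.35 pos [0.51   0.2544 0.1284] yaw 89.95 F [-0.1  0.5 -0.9] w 56.1 gf 20.0
tool shift [ 0.0009 -0.0008  0.0793] turn [ 0.0008  0.0002 -0.0008] after-turn shift [ 0.0009 -0.0007  0.0793]
```

```bash

python3 -m pendant '[0.0006,-0.0004,0.03,0,0,0,0.05,0,0,0.025,0,0,0,0.05,0,0,0.015,0,0,0,0.05,0,0,0.003,0,0,0,0.05,0,0,0,0,0,0,0.05,0,0,0,0,0,0,0.05,0,0,0,0,0,0,0.05,0,0,0,0,0,0,0.05]' | sed -n '2p;4p'
python3 goto.py 0.5091 0.2537 0.0491 90
```

```text
position: [0.5089, 0.2532, 0.0542]
force: [-0.2, 0.0, -1.0]
t 55.35 pos [0.5089 0.2532 0.0542] yaw 89.95 F [-0.2  0.  -1. ] w 56.4 gf 20.0
tool shift [-0.0002  0.0005  0.0051] turn [-0.0003 -0.0013 -0.001 ] after-turn shift [-0.0002  0.0005  0.0051]
```

```bash

python3 -m pendant '[-0.0002,0.0005,0.003,0,0,0,0.05,0,0,0.0018,0,0,0,0.05,0,0,0,0,0,0,0.05,0,0,0,0,0,0,0.05,0,0,0,0,0,0,0.05]' | sed -n '2p;4p'
python3 -m pendant '[0,0,0,0,0,0,0.062,0,0,0,0,0,0,0.072,0,0,0,0,0,0,0.082,0,0,0,0,0,0,0.0918,0,0,0,0,0,0,0.0918,0,0,-0.02,0,0,0,0.0918,0,0,-0.04,0,0,0,0.0918,0,0,-0.05,0,0,0,0.0918,0,0,-0.05,0,0,0,0.0918,0,0,-0.03,0,0,0,0.0918]' | sed -n '2p;4p'
python3 -m pendant '[0.015,-0.03,0,0,0,0,0.0918,0.02,-0.04,0,0,0,0,0.0918,0.02,-0.04,0,0,0,0,0.0918,0.02,-0.04,0,0,0,0,0.0918,0.02,-0.04,0,0,0,0,0.0918,0.02,-0.04,0,0,0,0,0.0918,0.01,-0.03,0,0,0,0,0.0918,0,0,0,0,0,0,0.0918,0,0,0,0,0,0,0.0918]' | sed -n '2p;4p'
python3 - <<'E'
from fit import *
a=get_image("scene")[:,:,::-1].copy();cv2.imwrite("pics/s8.png",a)
b=get_image("top")[:,:,::-1].copy();cv2.imwrite("pics/t8.png",b)
roi=(184,128,272,222); m=mask(b,*roi); m0=mask(cv2.imread("pics/top0.png"),*roi)
print("mask diff px",np.abs(m-m0).sum())
t0=cv2.imread("pics/top0.png")
f=lambda i:cv2.resize(i[130:215,185:265],None,fx=5,fy=5,interpolation=cv2.INTER_CUBIC)
print(cv2.phaseCorrelate(*[np.float32(cv2.cvtColor(i[140:172,205:250],6)) for i in(t0,b)]),cv2.phaseCorrelate(*[np.float32(cv2.cvtColor(i[178:212,200:242],6)) for i in(t0,b)]))
o=np.zeros((600,800,3),np.uint8);o[:300,:]=np.hstack([f(t0)[60:360],f(b)[60:360]]); o[300:,:]=cv2.resize(a[180:255,240:440],(800,300),interpolation=cv2.INTER_CUBIC); cv2.imwrite("pics/c10.png",o)
E
```

```text
position: [0.5089, 0.2537, 0.0491]
force: [-1.2, -2.0, 1.2]
position: [0.5093, 0.2549, 0.2432]
force: [0.4, 1.0, 0.9]
position: [0.3844, -0.0052, 0.2401]
force: [-0.3, 0.2, 0.3]
mask diff px 16.0
((0.1711447487332336, 0.010658290894017597), 0.9872760358783934) ((0.26128195218050365, 0.16594624281647086), 0.7829396446545919)
```

View pics/c10.png

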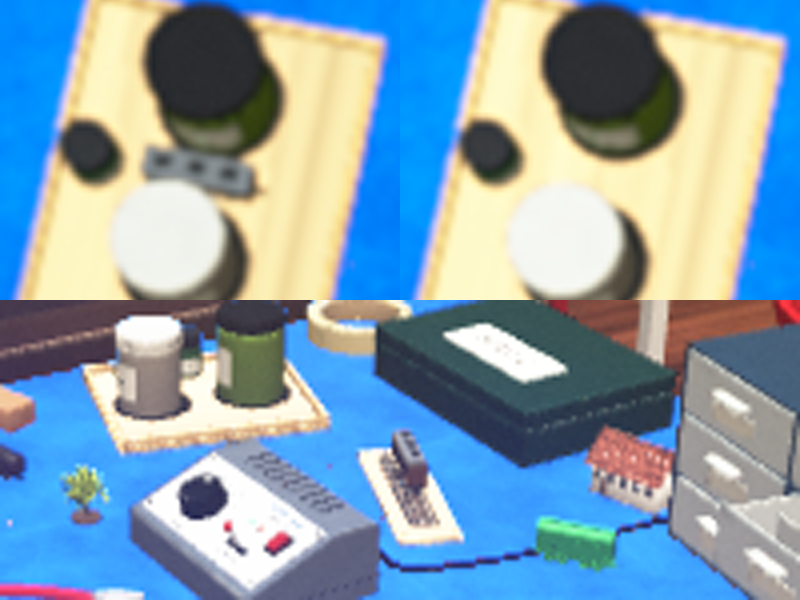

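Both jars are back on their discs; compared with the first picture they sit within about 0.7 mm of their old spots. The pot is unmoved, and the van stands on the rails at (408,455). Time is about 58 s, so I'll hand in.

```bash
python3 -c "
from cell import *
print(observe()['clock']); print(sign_off())"
```

```text
58.45
the job is handed in; nothing more can be done
None
```

The job is handed in at 58 s of the 141 s limit: the van stands on its wheels on the test track in line with the rails, an estimated 3 mm or less off the middle along the track; both jars are back in the tray within about 1 mm of their old spots, the paint pot is where it was, and nothing tipped over.

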